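# Empty the vise of drilled brackets and set up the angle drill with the countersink

### The job

The brackets in the vise are drilled: first slide the vise's jaw fully open, and only then lift every bracket out and put it on the floor of the red tray. Next set up the bench-mounted angle drill for countersinking: stand the countersink bit all the way down in the open chuck and turn the chuck sleeve clockwise, seen from above, until it is firmly tight and the jaws grip the bit. Finally squeeze the drill's lever trigger all the way in and let it go, leaving the bit gripped, the brackets in the tray and everything else on the bench where it is.

Things in the scene. Friction and masses are not known exactly. Their poses are not given: they have to be found in the camera images.
- vise: grey machine vise fixed to the bench, 245 x 172 mm, its opening direction along its x axis. Origin under it, at bench level; the bed that the brackets stand on is at z = 30 mm, the fixed jaw is on its +x side (face at x = +20 mm), the sliding jaw on its -x side (face at x = -10 mm when closed); both jaws are 65 mm high over the bench and 172 mm wide along y
- vise_jaw (a joint): how far the vise's sliding jaw is open, m: 0 closed on the brackets, 0.04 fully open (it slides towards the vise's -x and stays where it is left; about 5 N of friction)
- vise_knob (a point): the upright black round pull knob on the vise's sliding jaw, 32 mm in diameter; the point is on its axis, 75 mm above the bench; the knob reaches from 56 to 90 mm above the bench
- tray: loose red open tray, 220 x 220 mm outside, 45 mm high, 5 mm walls and floor; origin at the centre of its underside, z up
- chuck (a point): point on the axis of the drill's upright chuck, on the floor of its bore, where the bit's lower end must rest. The jaws' tops are 42 mm above it, the bore between the open jaws is 24 mm wide (a little less if the sleeve is partly turned). The sleeve around the jaws is a ribbed steel ring 56 mm in diameter from 2 mm below to 38 mm above this point; grip it from above near its upper rim
- chuck_sleeve (a joint): angle of the chuck sleeve, rad: grows when turned clockwise seen from above, 0 jaws fully open; every radian moves the three jaws 2.5 mm inwards; they touch the bit's 14 mm shank at about 2.0 and the sleeve then stiffens quickly: with the bit in, it is firmly tight at about 2.15 to 2.3 (with no bit it would turn on to a stop at 2.8). It stays where it is left
- jaw0: one of the three coupled steel jaws of the chuck, moved by the sleeve; origin on the chuck's axis less its travel
- jaw1: second chuck jaw, as jaw0
- jaw2: third chuck jaw, as jaw0
- drill: angle drill fixed to a steel bench plate 270 x 90 mm; origin under the middle of the plate at bench level; x points along its level black grip, away from the chuck. The chuck's axis is at x = -80 mm. The grip is 32 mm wide (y = -16 to 16 mm), 36 mm high, its axis 60 mm above the bench, from x = -55 to 100 mm
- trigger (a joint): the drill's sprung lever trigger, rad: 0 released, 0.2 fully squeezed towards the grip. Steel lever 110 x 8 x 26 mm on the grip's +y side, hinged about an upright axis at drill x = -30 mm, y = 20 mm; its free end stands out to +y; about 7 N at the press point squeezes it fully and it springs back
- trigger_press (a point): the place on the outer face of the trigger lever to squeeze, 75 mm from its hinge and 60 mm above the bench; there, grip and lever together measure 59 mm across released, 44 mm squeezed (from drill y = -16 to y = 28 mm)
- bit_block: wooden block fixed to the bench, 200 (x) x 60 (y) x 50 mm high, with three upright square holes 66 mm apart along x, 42 mm deep, each with a bit standing in it; origin at the centre of its underside
- countersink: the countersink bit, steel: shank 14 mm in diameter and 45 mm long with its lower end at the origin, then a dark cylindrical head 26 mm in diameter from 45 to 66 mm, and a short blunt cone to 74 mm; z along it, up. It stands in one of the block's holes, the head 3 mm above the block's top
- hole_saw: bystander: hole saw with a wide flat dark cup (42 mm) in the block, leave it; origin at its lower end
- twist_drill: bystander: slender twist drill, 100 mm long, in the block, leave it; origin at its lower end
- bearing: bystander: steel bearing ring, 52 mm in diameter, lying on the bench
- wrench: bystander: wrench lying at the back of the bench
- oil_bottle: bystander: grey bottle 170 mm tall at the back
- spray_can: bystander: white spray can 160 mm tall at the back
- bracket0: drilled aluminium bracket, a block 30 mm thick (x) and 38 mm wide (y) with a rounded top, 73 mm high; origin at the centre of its foot, z up. Two to four of them stand side by side at places 43 mm apart in the closed vise (foot on the bed), thickness along the vise's x, their tops 38 mm above the jaws
- bracket1: drilled aluminium bracket, a block 30 mm thick (x) and 38 mm wide (y) with a rounded top, 73 mm high; origin at the centre of its foot, z up. Two to four of them stand side by side at places 43 mm apart in the closed vise (foot on the bed), thickness along the vise's x, their tops 38 mm above the jaws
- bracket2: drilled aluminium bracket, a block 30 mm thick (x) and 38 mm wide (y) with a rounded top, 73 mm high; origin at the centre of its foot, z up. Two to four of them stand side by side at places 43 mm apart in the closed vise (foot on the bed), thickness along the vise's x, their tops 38 mm above the jaws
- bracket3: drilled aluminium bracket, a block 30 mm thick (x) and 38 mm wide (y) with a rounded top, 73 mm high; origin at the centre of its foot, z up. Two to four of them stand side by side at places 43 mm apart in the closed vise (foot on the bed), thickness along the vise's x, their tops 38 mm above the jaws
Mind the look-alikes: they are no part of the job. Leave any purple or turquoise look-alike of the bracket3 alone.

How it is judged:
By the outcome, as a careful person would: the job done as asked, in the order asked, and still so for the second after the job is handed in, with the robot touching nothing.
Of bracket0, bracket1, bracket2, bracket3 only 2 to 4 are there at a start; the rules pass over those that are not, and their reading is None.
At some moment in a run one of bracket0, bracket1, bracket2, bracket3, tray may be knocked a few centimetres aside while the robot is not near it.
It also fails if it takes over 210 s, if anything falls off the work surface, if the arm or the gripper's body presses on something with over 40 N, if the wrist force passes 120 N, or if a joint passes its speed limit or range.

### The arm

A 6-joint arm with a two-finger parallel gripper is mounted at the origin on the work surface. World frame = base frame: x ahead of the robot, y to its left, z up, the work surface at z = 0. Lengths are in m, angles in rad, forces in N, time in s.
With the tool pointing down it reaches from about 0.375 to 0.9 m from the base axis. Payload 3.1 kg.
Tool frame: the origin (TCP) lies midway between the tips of the shut fingers; the grasp point (between the pads) lies 19 mm behind it; z points along the fingers, y is the line along which they close (so a half turn about z gives the same grasp; the last joint's range is limited). The gripper opens to 87 mm and grips with 3 to 60 N. Pads are 19 mm wide; open, the fingers measure 117 mm over their backs; the gripper's body (75 mm by 190 mm) begins 51 mm behind the grasp point.
Start: joints at [-1.423, 0.527, 1.433, -0, 1.181, -0.178], TCP at [0.2, -0.592, 0.223] pointing down, gripper open.
Joint ranges: [-3.08, 3.08], [-0.75, 2.2], [0.22, 2.44], [-1.43, 4.57], [0, 2.65], [-2.85, 2.85]. Speed limits (rad/s): [2.79, 2.79, 3.14, 3.14, 3.14, 3.14].

### API

Orientations are given as a unit quaternion [x, y, z, w].
In Python, from rig import robot gives the robot as it stands.
- The arm moves only by the shell command python3 -m jog 'ROWS' [FORCE]. ROWS is a JSON object of lists of equal length, an entry for each row: "dp": the shift along the tool's x, y, z in mm, a list of three; "delta_rot": the turn, a rotation vector about the tool's x, y, z in rad, a list of three; "gripper": the opening, from -1 (shut) to 1 (fully open). A call has 1 to 12 rows; each row is the pose to reach, as a shift and turn from the pose commanded when the call began, along the tool's axes at that moment; what a row does not reach only later rows make up. A row lasts 1/10 s, in which the tool goes at most 50 mm and 8.59 degrees, less where a joint would pass 70% of its speed; a pose out of reach is approached as far as the arm can. A call with a gripper value outside its range is refused whole. The fingers move at their own pace and stop on an object; FORCE is the grip in N (left out, the last holds). Time passes only in rows, so rows that repeat a pose let the fingers close. It gives the time, the measured TCP pose, the force, the opening and the grip force at its end, in the units of the state.
- robot.get_obs(): the state, without advancing time (a new reading comes with each control period).
- robot.camera(name): name is "scene" or "side" or "wrist"; returns the picture (480x640x3 uint8, red, green, blue); there is no depth.
- robot.camera_model(name): a dict with "fx", "fy", "cx", "cy" (pixels), "xyz" and "orientation" of the camera in the world; the wrist camera has in their place "T_tool_cam" (4x4, takes a point from camera to tool coordinates, whose origin is the TCP and whose axes are the flange's). Camera axes: x right, y down, z forward; pixel columns grow to the right and rows downward; lengths in m; the calibration is good to about 2 mm. A picture is of the moment at which its call begins: read the wrist's pose just before it. camera_model takes no time and is no camera call.
- robot.hand_in(): hands the job in; it is judged then, once.
Trained networks look in the newest picture that a camera, given by its name, has taken for a name from the list of things; names that differ only in an ending like _2 or _b are one class to them, and where a whole thing is asked for, a point or a joint stands for the part that bears it (a point fixed in the world has none). Each returns a list of dicts, best first, with "score" (0 to 1); they miss things now and then, are a little off and sometimes report something else, mostly with a low value. They report only what shows in the picture. A call takes as long as a camera call. They do not tell look-alikes from the thing itself.
- robot.search_frame(name, camera): "rect" ([left, top, right, bottom] in pixels, round what is visible of it).
The state is a dict: "time": time; "q": joint angles; "joint_velocities": joint speeds; "joint_torque": joint torques, N m; "position": TCP position; "tool_rot": TCP orientation; "ft_force": force on the tool from outside, world axes, zero at the start; "moment": the same for the moment, N m; "grip_width": finger opening in m; "grip_force": force on a finger pad.
Only numpy, scipy, OpenCV 4.12 (cv2) and the standard library are available. Lean on these libraries where they do the work, as an engineer would, in place of code of your own. Each camera call takes 0.05 s, during which the arm holds its last target. There are 200 camera calls.

## Working session

There is one attempt and no reset: what is moved stays moved. The work goes in short steps, Python scripts to look and compute and a shell command to move; the robot and the scene stay as the last step left them, time stands still between calls to the robot, and variables do not carry over. Pictures are saved under pics/ and viewed, at most 16 in all, crops included, and the job is handed in when it is done.

```bash
ls; mkdir -p pics; cat > h.py <<'E'
import numpy as np, cv2, json
from scipy.spatial.transform import Rotation as R
from rig import robot
def cam(name, obs=None):
    m=robot.camera_model(name)
    if 'T_tool_cam' in m:
        o=obs or robot.get_obs(); T=np.eye(4); T[:3,:3]=R.from_quat(o['tool_rot']).as_matrix(); T[:3,3]=o['position']
        T=T@np.array(m['T_tool_cam'])
    else:
        T=np.eye(4); T[:3,:3]=R.from_quat(m['orientation']).as_matrix(); T[:3,3]=m['xyz']
    return m,T
def ray(px,z,mt):
    m,T=mt; d=T[:3,:3]@np.array([(px[0]-m['cx'])/m['fx'],(px[1]-m['cy'])/m['fy'],1]); c=T[:3,3]
    return c+d*(z-c[2])/d[2]
def proj(p,mt):
    m,T=mt; q=T[:3,:3].T@(np.array(p)-T[:3,3]); return np.array([m['fx']*q[0]/q[2]+m['cx'],m['fy']*q[1]/q[2]+m['cy']])
def snap(name,fn=None):
    o=robot.get_obs(); im=robot.camera(name)
    if fn: cv2.imwrite('pics/'+fn,cv2.cvtColor(im,cv2.COLOR_RGB2BGR))
    return im,cam(name,o)
E
python3 - <<'E'
from h import *
for n in ['scene','side','wrist']:
    im,mt=snap(n,n+'0.png'); print(n,mt[0]['fx'],np.round(mt[1],3).tolist())
    if n!='wrist':
      for t in ['vise','vise_knob','tray','chuck','drill','trigger','bit_block','countersink','hole_saw','twist_drill','bracket0']:
        print(t,[(np.round(d['rect']).astype(int).tolist(),round(d['score'],2)) for d in robot.search_frame(t,n)][:5])
o=robot.get_obs();print(o)
E
```

```text
pics
scene 492.5215845879866 [[0.466, 0.693, -0.55, 1.12], [0.885, -0.358, 0.298, -0.316], [0.009, -0.626, -0.78, 0.929], [0.0, 0.0, 0.0, 1.0]]
vise [([275, 230, 376, 335], 0.72), ([459, 185, 486, 222], 0.21)]
vise_knob [([274, 231, 349, 282], 0.64)]
tray [([92, 266, 238, 405], 0.63)]
chuck [([252, 343, 289, 404], 0.34)]
drill [([414, 144, 486, 258], 0.57)]
trigger [([461, 184, 486, 220], 0.67)]
bit_block [([354, 209, 429, 283], 0.82)]
countersink [([278, 263, 298, 291], 0.48), ([93, 265, 238, 407], 0.46)]
hole_saw [([378, 224, 400, 244], 0.6)]
twist_drill []
bracket0 [([320, 255, 337, 281], 0.84), ([340, 253, 360, 273], 0.81), ([280, 264, 298, 290], 0.77), ([355, 167, 366, 198], 0.72), ([201, 379, 228, 417], 0.68)]
side 535.4768260227995 [[-0.713, -0.386, 0.585, -0.161], [-0.701, 0.38, -0.603, 0.74], [0.01, -0.84, -0.542, 0.754], [0.0, 0.0, 0.0, 1.0]]
vise [([270, 222, 379, 299], 0.9), ([156, 284, 247, 411], 0.56)]
vise_knob [([295, 230, 367, 280], 0.91)]
tray [([367, 180, 434, 243], 0.92)]
chuck [([156, 278, 252, 417], 0.8)]
drill [([157, 283, 246, 412], 0.82)]
trigger [([156, 315,
[... 672 characters left out ...]
': 1.25, 'q': array([-1.42352660e+00,  5.27501953e-01,  1.43268118e+00, -2.10417474e-05,
        1.18141279e+00, -1.78518491e-01]), 'joint_velocities': array([ 0.00038643,  0.0004026 , -0.00054305,  0.00156015, -0.00017703,
        0.00106364]), 'joint_torque': array([ 2.12443374e-03, -4.40011704e+01, -1.76982629e+01,  6.33274089e-02,
        5.04828023e-02, -2.03320548e-05]), 'position': array([ 0.20004343, -0.59210301,  0.2225532 ]), 'tool_rot': array([ 9.86761418e-01,  1.62178620e-01, -9.70661787e-06, -1.78418870e-06]), 'ft_force': array([ 0.45523961,  0.10717471, -0.75117623]), 'moment': array([ 0.01179127,  0.01465141, -0.0236725 ]), 'grip_force': 0.0, 'grip_width': 0.08756826848153003}
```

View pics/scene0.png

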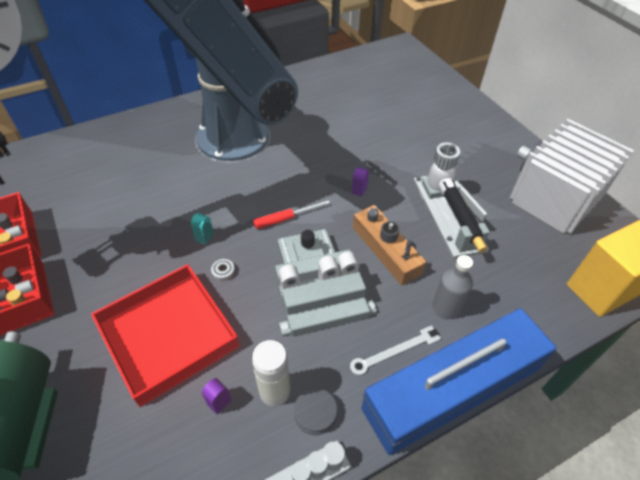

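View pics/side0.png

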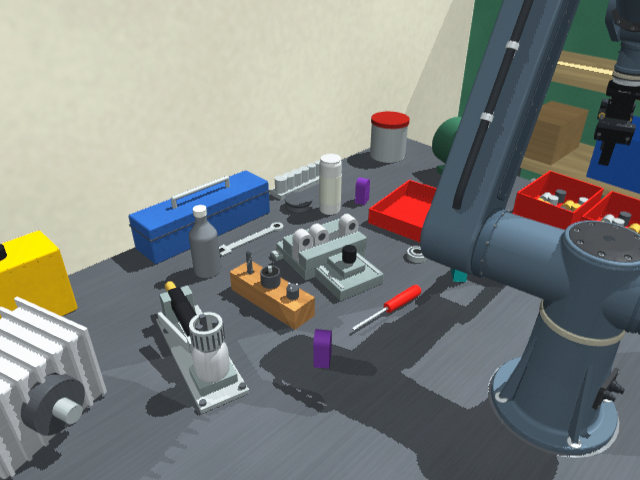

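The scene picture shows the vise with three brackets (tops near 289,272; 329,266; 347,260) and its knob at (308,239). The tray is around (165,332), the chuck at (447,152), and the block's bits are at (373,213) countersink, (391,230) hole saw and (409,248) twist drill. The purple and turquoise blocks at (360,180), (216,395) and (202,228) are look-alikes.

```bash
python3 - <<'E'
from h import *
S=cam('scene');D=cam('side')
P={'knobtop':((308,236),(349,249),.09),'br_a':((289,268),None,.103),'br_b':((328,260),None,.103),'br_c':((346,255),None,.103),
'cs':((373,210),(293,286),.116),'saw':((391,224),(270,270),.11),'chucktop':((448,150),(206,323),.108),'gripend':((478,240),(171,288),.06)}
for k,(a,b,z) in P.items(): print(k,np.round(ray(a,z,S),3), b and np.round(ray(b,z,D),3))
for p in [(94,317),(191,268),(238,340),(139,400)]: print('trayrim',np.round(ray(p,.045,S),3))
for p in [(362,306),(275,323)]: print('vise back', np.round(ray(p,.03,S),3))
E
```

```text
knobtop [ 0.505 -0.007  0.09 ] [ 0.493 -0.002  0.09 ]
br_a [ 0.572 -0.085  0.103] None
br_b [ 0.591 -0.004  0.103] None
br_c [0.597 0.036 0.103] None
cs [0.523 0.147 0.116] [0.457 0.198 0.116]
saw [0.573 0.164 0.11 ] [0.534 0.191 0.11 ]
chucktop [0.43  0.428 0.108] [0.494 0.373 0.108]
gripend [0.671 0.343 0.06 ] [0.684 0.335 0.06 ]
trayrim [ 0.462 -0.475  0.045]
trayrim [ 0.434 -0.26   0.045]
trayrim [ 0.645 -0.234  0.045]
trayrim [ 0.675 -0.44   0.045]
vise back [0.684 0.03  0.03 ]
vise back [ 0.636 -0.151  0.03 ]
```

```bash
cat > plan.py <<'E'
import sys; from h import *
# usage: plan.py x y z xyaw_deg (target TCP); prints dp mm and rotvec in tool axes from commanded(measured) pose
x,y,z,w=map(float,sys.argv[1:5]); o=robot.get_obs(); C=R.from_quat(o['tool_rot'])
w=np.radians(w); T=R.from_matrix(np.array([[np.cos(w),np.sin(w),0],[np.sin(w),-np.cos(w),0],[0,0,-1]]))
print('dp',np.round(C.inv().apply(np.array([x,y,z])-o['position'])*1000,1).tolist(),'rot',np.round((C.inv()*T).as_rotvec(),3).tolist(),'t',o['time'])
E
python3 plan.py .53 .03 .30 -11.6
```

```text
dp [511.7, -483.8, -77.5] rot [-0.0, 0.0, 0.528] t 1.25
```

```bash
python3 -m jog '{"dp":[[25,-25,-77],[512,-484,-77],[512,-484,-77],[512,-484,-77],[512,-484,-77],[512,-484,-77],[512,-484,-77],[512,-484,-77],[512,-484,-77],[512,-484,-77],[512,-484,-77],[512,-484,-77]],"delta_rot":[[0,0,0.1],[0,0,0.528],[0,0,0.528],[0,0,0.528],[0,0,0.528],[0,0,0.528],[0,0,0.528],[0,0,0.528],[0,0,0.528],[0,0,0.528],[0,0,0.528],[0,0,0.528]],"gripper":[1,1,1,1,1,1,1,1,1,1,1,1]}' 30; python3 plan.py .53 .03 .30 -11.6
```

```text
time: 2.45
position: [0.4679, -0.0864, 0.2938]
tool_rot: [0.995, -0.101, 0.0, 0.0]
ft_force: [0.6, 0.2, -0.7]
grip_width: 0.0869
grip_force: 0.0
dp [37.4, -126.5, -6.2] rot [0.0, -0.001, 0.0] t 2.45
```

```bash
python3 -m jog '{"dp":[[37,-126,-6],[37,-126,-6],[37,-126,-6],[37,-126,-6],[37,-126,-6],[37,-126,-6]],"delta_rot":[[0,0,0],[0,0,0],[0,0,0],[0,0,0],[0,0,0],[0,0,0]],"gripper":[1,1,1,1,1,1]}'; python3 - <<'E'
from h import *
im,mt=snap('wrist','w1.png')
for t in ['vise_knob','tray','chuck','trigger','bit_block','countersink','hole_saw','bracket0']:
        print(t,[(np.round(d['rect']).astype(int).tolist(),round(d['score'],2)) for d in robot.search_frame(t,'wrist')][:5])
print(np.round(mt[1],4).tolist())
E
```

```text
time: 3.05
position: [0.5281, 0.027, 0.2992]
tool_rot: [0.995, -0.101, -0.0, 0.0]
ft_force: [-1.3, -0.1, -0.4]
grip_width: 0.0869
grip_force: 0.0
vise_knob [([282, 155, 426, 236], 0.77), ([0, 188, 34, 270], 0.45)]
tray [([505, 22, 639, 234], 0.97)]
chuck [([283, 153, 426, 237], 0.55)]
trigger [([0, 185, 34, 269], 0.88)]
bit_block [([152, 104, 257, 272], 0.61)]
countersink [([207, 236, 233, 261], 0.78)]
hole_saw [([178, 181, 221, 222], 0.75)]
bracket0 [([280, 123, 318, 156], 0.87), ([389, 128, 434, 154], 0.82), ([320, 125, 359, 154], 0.81), ([214, 332, 233, 362], 0.77), ([483, 290, 487, 299], 0.62)]
[[-0.2013, -0.9428, -0.2658, 0.6008], [-0.9795, 0.1939, 0.0543, 0.0121], [0.0003, 0.2713, -0.9625, 0.4614], [0.0, 0.0, 0.0, 1.0]]
```

View pics/w1.png

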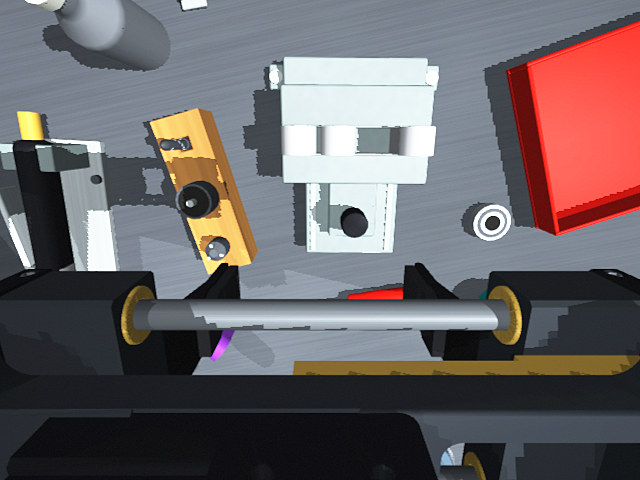

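The wrist picture shows the knob at (353,220), bracket tops at (299,140), (340,139) and (417,141), countersink at (218,247) and hole saw at (197,200). The tray's left corner is at (510,68).

```bash
python3 - <<'E'
from h import *
T=np.array([[-0.2013, -0.9428, -0.2658, 0.6008], [-0.9795, 0.1939, 0.0543, 0.0121], [0.0003, 0.2713, -0.9625, 0.4614], [0.0, 0.0, 0.0, 1.0]])
mt=(robot.camera_model('wrist'),T)
for n,p,z in [('knobtop',(355,218),.09),('knob edge',(353,221),.085),('brL',(298,141),.103),('brM',(340,140),.103),('brR',(417,142),.103),('jawfrontL',(283,184),.065),('jawfrontR',(432,184),.065),('jawBackL',(281,88),.065),('jawBackR',(435,86),.065),
 ('csTop',(218,247),.080),('saw',(196,200),.085),('bbA',(151,122),.05),('bbB',(204,109),.05),('bbC',(257,252),.05),('bbD',(206,273),.05),('tray',(510,68),.045),('tray2',(556,234),.045)]:
    print(n,np.round(ray(p,z,mt),4))
E
```

```text
knobtop [ 0.5048 -0.0082  0.09  ]
knob edge [ 0.5004 -0.0055  0.085 ]
brL [0.6014 0.0364 0.103 ]
brM [ 0.5936 -0.0067  0.103 ]
brR [ 0.5754 -0.0851  0.103 ]
jawfrontL [0.5567 0.0674 0.065 ]
jawfrontR [ 0.5209 -0.1069  0.065 ]
jawBackL [0.6605 0.0449 0.065 ]
jawBackR [ 0.6283 -0.1223  0.065 ]
csTop [0.5  0.16 0.08]
saw [0.5612 0.1667 0.085 ]
bbA [0.6575 0.205  0.05  ]
bbB [0.6588 0.1395 0.05  ]
bbC [0.4751 0.1235 0.05  ]
bbD [0.4601 0.1978 0.05  ]
tray [ 0.6314 -0.2154  0.045 ]
tray2 [ 0.419  -0.2644  0.045 ]
```

```bash
python3 plan.py .505 -.008 .064 -11.6
```

```text
dp [-16.1, 39.4, 235.4] rot [-0.0, -0.0, -0.0] t 3.5
```

```bash
python3 -m jog '{"dp":[[-16,39,25],[-16,39,70],[-16,39,120],[-16,39,170],[-16,39,210],[-16,39,230],[-16,39,235],[-16,39,235],[-16,39,235],[-16,39,235],[-16,39,235],[-16,39,235]],"delta_rot":[[0,0,0],[0,0,0],[0,0,0],[0,0,0],[0,0,0],[0,0,0],[0,0,0],[0,0,0],[0,0,0],[0,0,0],[0,0,0],[0,0,0]],"gripper":[1,1,1,1,1,1,1,1,-1,-1,-1,-1]}' 30;
```

```text
time: 4.7
position: [0.5058, -0.0073, 0.0653]
tool_rot: [0.995, -0.101, 0.001, 0.0]
ft_force: [-0.3, 0.1, 1.1]
grip_width: 0.0628
grip_force: 0.0
```

```bash
python3 -m jog '{"dp":[[0,0,0],[0,0,0],[0,0,0],[0,0,0],[0,0,0],[0,0,0],[0,0,0],[0,0,0]],"delta_rot":[[0,0,0],[0,0,0],[0,0,0],[0,0,0],[0,0,0],[0,0,0],[0,0,0],[0,0,0]],"gripper":[-1,-1,-1,-1,-1,-1,-1,-1]}'; python3 -m jog '{"dp":[[-5,0,0],[-10,0,0],[-16,0,0],[-22,0,0],[-28,0,0],[-33,0,0],[-37,0,0],[-40,0,0],[-41,0,0],[-42,0,0],[-42,0,0],[-42,0,0]],"delta_rot":[[0,0,0],[0,0,0],[0,0,0],[0,0,0],[0,0,0],[0,0,0],[0,0,0],[0,0,0],[0,0,0],[0,0,0],[0,0,0],[0,0,0]],"gripper":[-1,-1,-1,-1,-1,-1,-1,-1,-1,-1,-1,-1]}'
```

```text
time: 5.5
position: [0.5051, -0.008, 0.0643]
tool_rot: [0.995, -0.101, -0.0, 0.001]
ft_force: [-1.3, -5.1, 0.8]
grip_width: 0.0313
grip_force: 30.0
time: 6.7
position: [0.4677, -0.0001, 0.0644]
tool_rot: [0.995, -0.101, 0.004, 0.001]
ft_force: [3.8, -5.3, -5.0]
grip_width: 0.0309
grip_force: 30.0
```

```bash
python3 -m jog '{"dp":[[-2,0,0],[-3,0,0],[-4,0,0],[-5,0,0],[-5,0,0],[-5,0,0]],"delta_rot":[[0,0,0],[0,0,0],[0,0,0],[0,0,0],[0,0,0],[0,0,0]],"gripper":[-1,-1,-1,-1,-1,-1]}';
```

```text
time: 7.3
position: [0.466, 0.0002, 0.0645]
tool_rot: [0.995, -0.101, 0.007, 0.001]
ft_force: [7.9, -4.6, -9.9]
grip_width: 0.0313
grip_force: 30.0
```

```bash
python3 -m jog '{"dp":[[3,0,0],[3,0,0],[3,0,0],[3,0,-20],[3,0,-60],[33,30,-110],[65,75,-160],[98,120,-210],[98,150,-235],[98,150,-235],[98,150,-235],[98,150,-235]],"delta_rot":[[0,0,0],[0,0,0],[0,0,0],[0,0,0],[0,0,0],[0,0,0],[0,0,0],[0,0,0],[0,0,0],[0,0,0],[0,0,0],[0,0,0]],"gripper":[1,1,1,1,1,1,1,1,1,1,1,1]}';python3 - <<'E'
from h import *
im,mt=snap('wrist','w2.png')
np.save('mt2.npy',mt[1])
for t in ['vise_knob','tray','bracket0']:
        print(t,[(np.round(d['rect']).astype(int).tolist(),round(d['score'],2)) for d in robot.search_frame(t,'wrist')][:6])
E
```

```text
time: 8.5
position: [0.5245, -0.1646, 0.2996]
tool_rot: [0.995, -0.102, 0.0, -0.0]
ft_force: [0.7, 0.3, -0.4]
grip_width: 0.087
grip_force: 0.0
vise_knob [([132, 208, 274, 290], 0.61)]
tray [([358, 26, 578, 257], 0.72)]
bracket0 [([110, 158, 149, 189], 0.92), ([361, 331, 395, 353], 0.83), ([387, 2, 434, 26], 0.75), ([152, 158, 207, 186], 0.66), ([230, 156, 272, 189], 0.58)]
```

View pics/w2.png

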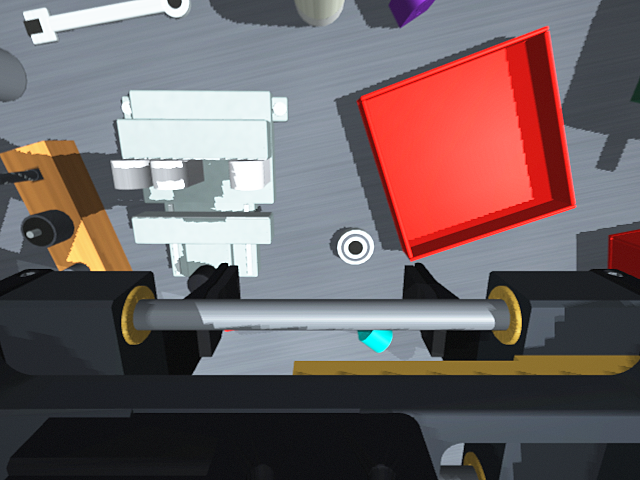

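The jaw is open, and the brackets still stand at about (130,174), (168,173) and (250,174). The tray rim corners are (360,98), (549,28), (576,206) and (410,259).

```bash
python3 - <<'E'
from h import *
mt=(robot.camera_model('wrist'),np.load('mt2.npy'))
c=[ray(p,.045,mt) for p in [(360,98),(549,28),(576,206),(410,259)]]
print(np.round(c,3),np.round(np.mean(c,0),4))
for p in [(130,174),(168,173),(250,174)]: print(np.round(ray(p,.103,mt),4))
E
python3 plan.py .6015 .0376 .115 78.4
```

```text
[[ 0.631 -0.233  0.045]
 [ 0.66  -0.451  0.045]
 [ 0.448 -0.481  0.045]
 [ 0.419 -0.264  0.045]] [ 0.5397 -0.3574  0.045 ]
[0.6011 0.029  0.103 ]
[ 0.5939 -0.0113  0.103 ]
[ 0.5751 -0.0971  0.103 ]
dp [37.1, -211.3, 182.9] rot [-0.005, 0.002, -1.569] t 8.7
```

```bash
python3 -m jog '{"dp":[[37,-30,20],[37,-80,30],[37,-130,40],[37,-180,50],[37,-208,60],[37,-208,60],[37,-208,60],[37,-208,60],[37,-208,60],[37,-208,60],[37,-208,60],[37,-208,60]],"delta_rot":[[0,0,-0.15],[0,0,-0.3],[0,0,-0.45],[0,0,-0.6],[0,0,-0.75],[0,0,-0.9],[0,0,-1.05],[0,0,-1.2],[0,0,-1.35],[0,0,-1.5],[0,0,-1.57],[0,0,-1.57]],"gripper":[1,1,1,1,1,1,1,1,1,1,1,1]}'; python3 plan.py .601 .033 .071 78.4
```

```text
time: 9.9
position: [0.6018, 0.0331, 0.2381]
tool_rot: [0.775, 0.632, -0.001, -0.001]
ft_force: [-0.3, -0.3, 0.3]
grip_width: 0.0871
grip_force: 0.0
dp [-0.3, -0.3, 167.1] rot [-0.003, 0.0, 0.001] t 9.9
```

```bash
python3 -m jog '{"dp":[[0,0,45],[0,0,90],[0,0,130],[0,0,155],[0,0,165],[0,0,167],[0,0,167],[0,0,167],[0,0,167],[0,0,167],[0,0,167],[0,0,167]],"delta_rot":[[0,0,0],[0,0,0],[0,0,0],[0,0,0],[0,0,0],[0,0,0],[0,0,0],[0,0,0],[0,0,0],[0,0,0],[0,0,0],[0,0,0]],"gripper":[0.5,0.5,0.5,0.5,0.5,0.5,-1,-1,-1,-1,-1,-1]}' 35;python3 -m jog '{"dp":[[0,0,0],[0,0,0],[0,0,-5],[0,0,-15],[0,0,-40],[0,0,-80],[0,0,-110],[0,0,-130],[0,0,-130]],"delta_rot":[[0,0,0],[0,0,0],[0,0,0],[0,0,0],[0,0,0],[0,0,0],[0,0,0],[0,0,0],[0,0,0]],"gripper":[-1,-1,-1,-1,-1,-1,-1,-1,-1]}'
```

```text
time: 11.1
position: [0.6015, 0.0322, 0.0728]
tool_rot: [0.775, 0.632, -0.001, -0.001]
ft_force: [-4.0, -0.7, 6.4]
grip_width: 0.0298
grip_force: 35.0
time: 12.0
position: [0.6064, 0.0315, 0.2066]
tool_rot: [0.775, 0.632, 0.004, 0.004]
ft_force: [0.2, -0.4, -2.7]
grip_width: 0.03
grip_force: 35.0
```

```bash
python3 plan.py .548 -.417 .049 78.4
```

```text
dp [-451.2, 31.6, 157.6] rot [0.01, -0.001, -0.0] t 12.0
```

```bash
python3 -m jog '{"dp":[[-30,3,0],[-80,7,0],[-130,11,0],[-180,15,0],[-230,19,0],[-280,23,0],[-330,27,0],[-380,31,0],[-420,35,0],[-451,38,0],[-451,38,0],[-451,38,0]],"delta_rot":[[0,0,0],[0,0,0],[0,0,0],[0,0,0],[0,0,0],[0,0,0],[0,0,0],[0,0,0],[0,0,0],[0,0,0],[0,0,0],[0,0,0]],"gripper":[-1,-1,-1,-1,-1,-1,-1,-1,-1,-1,-1,-1]}';python3 -m jog '{"dp":[[0,0,0],[0,0,0],[0,0,0]],"delta_rot":[[0,0,0],[0,0,0],[0,0,0]],"gripper":[-1,-1,-1]}'; python3 plan.py .548 -.417 .049 78.4
```

```text
time: 13.2
position: [0.5484, -0.4178, 0.2004]
tool_rot: [0.776, 0.631, 0.0, -0.001]
ft_force: [-0.6, 1.3, -2.1]
grip_width: 0.0299
grip_force: 35.0
time: 13.5
position: [0.5498, -0.4161, 0.2023]
tool_rot: [0.775, 0.632, 0.0, -0.0]
ft_force: [0.7, 0.1, -2.2]
grip_width: 0.0301
grip_force: 35.0
dp [-1.2, -1.6, 153.3] rot [-0.0, -0.0, 0.001] t 13.5
```

```bash
python3 - <<'E'
from h import *
snap('scene')
print([d['rect'] for d in robot.search_frame('tray','scene')][:1])
E
python3 -m jog '{"dp":[[0,0,30],[0,0,70],[0,0,105],[0,0,130],[0,0,143],[0,0,149],[0,0,152],[0,0,153],[0,0,153],[0,0,153]],"delta_rot":[[0,0,0],[0,0,0],[0,0,0],[0,0,0],[0,0,0],[0,0,0],[0,0,0],[0,0,0],[0,0,0],[0,0,0]],"gripper":[-1,-1,-1,-1,-1,-1,-1,-1,-1,-1]}'
```

```text
[[93.0, 264.5, 239.8, 404.4]]
time: 14.6
position: [0.55, -0.4181, 0.0507]
tool_rot: [0.775, 0.632, 0.0, 0.001]
ft_force: [0.8, -0.6, -1.7]
grip_width: 0.0294
grip_force: 35.0
```

```bash
python3 -m jog '{"dp":[[0,0,2],[0,0,3],[0,0,3],[0,0,3],[0,0,3],[0,0,3],[0,0,3],[0,0,-20],[0,0,-65],[0,0,-110],[0,0,-150],[0,0,-150]],"delta_rot":[[0,0,0],[0,0,0],[0,0,0],[0,0,0],[0,0,0],[0,0,0],[0,0,0],[0,0,0],[0,0,0],[0,0,0],[0,0,0],[0,0,0]],"gripper":[-1,-1,0.5,0.5,0.5,0.5,0.5,0.5,0.5,0.5,0.5,0.5]}'; python3 - <<'E'
from h import *
for c in ['scene','side']:
  snap(c)
  print([(np.round(d['rect']).astype(int).tolist(),round(d['score'],2)) for d in robot.search_frame('bracket0',c)])
E
python3 plan.py .593 -.009 .20 78.4
```

```text
time: 15.8
position: [0.5526, -0.4207, 0.2071]
tool_rot: [0.775, 0.632, 0.001, 0.007]
ft_force: [0.4, -0.4, 1.3]
grip_width: 0.0657
grip_force: 0.0
[([353, 167, 364, 199], 0.87), ([317, 254, 339, 279], 0.84), ([127, 326, 151, 358], 0.72), ([202, 379, 229, 414], 0.57), ([192, 214, 213, 243], 0.56)]
[([315, 328, 331, 370], 0.66), ([306, 224, 326, 257], 0.64), ([336, 214, 356, 245], 0.63), ([357, 176, 368, 205], 0.59)]
dp [408.2, -38.7, -1.3] rot [-0.003, -0.002, -0.001] t 16.0
```

```bash
python3 -m jog '{"dp":[[30,-3,0],[80,-7,0],[130,-12,0],[180,-17,0],[230,-22,0],[280,-27,0],[330,-32,0],[375,-37,0],[400,-39,0],[408,-39,0],[408,-39,0],[408,-39,0]],"delta_rot":[[0,0,0],[0,0,0],[0,0,0],[0,0,0],[0,0,0],[0,0,0],[0,0,0],[0,0,0],[0,0,0],[0,0,0],[0,0,0],[0,0,0]],"gripper":[0.5,0.5,0.5,0.5,0.5,0.5,0.5,0.5,0.5,0.5,0.5,0.5]}';python3 -m jog '{"dp":[[0,0,0],[0,0,0]],"delta_rot":[[0,0,0],[0,0,0]],"gripper":[0.5,0.5]}'; python3 plan.py .593 -.009 .071 78.4;  python3 - <<'E'
from h import *
im,mt=snap('wrist','w3.png'); print(np.round(mt[1],4).tolist())
print([(np.round(d['rect']).astype(int).tolist(),round(d['score'],2)) for d in robot.search_frame('bracket0','wrist')])
E
```

```text
time: 17.2
position: [0.5931, -0.0111, 0.1984]
tool_rot: [0.775, 0.632, -0.001, -0.0]
ft_force: [0.5, 0.4, -1.1]
grip_width: 0.0653
grip_force: 0.0
time: 17.4
position: [0.5934, -0.0116, 0.1992]
tool_rot: [0.776, 0.631, -0.0, -0.0]
ft_force: [-0.5, 0.3, 0.1]
grip_width: 0.065
grip_force: 0.0
dp [2.5, -0.9, 128.2] rot [-0.0, 0.0, -0.003] t 17.4
[[0.9791, -0.1958, -0.0551, 0.6085], [-0.2034, -0.9425, -0.2651, 0.061], [-0.0, 0.2707, -0.9627, 0.3615], [0.0, 0.0, 0.0, 1.0]]
[([302, 268, 337, 298], 0.85), ([3, 0, 57, 56], 0.68), ([300, 191, 342, 239], 0.65), ([478, 4, 519, 214], 0.58), ([144, 138, 272, 297], 0.35)]
```

View pics/w3.png

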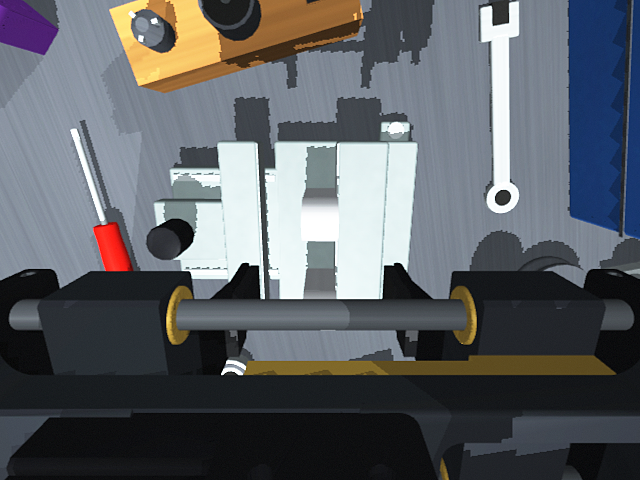

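The wrist view shows the open vise with bracket M at about (320,215). L's place is empty, and R is hidden behind the gripper.

```bash
python3 -m jog '{"dp":[[6,0,35],[6,0,75],[6,0,105],[6,0,120],[6,0,126],[6,0,128],[6,0,128],[6,0,128],[6,0,128],[6,0,128],[6,0,128],[6,0,128]],"delta_rot":[[0,0,0],[0,0,0],[0,0,0],[0,0,0],[0,0,0],[0,0,0],[0,0,0],[0,0,0],[0,0,0],[0,0,0],[0,0,0],[0,0,0]],"gripper":[0.5,0.5,0.5,0.5,0.5,0.5,-1,-1,-1,-1,-1,-1]}' 35;python3 -m jog '{"dp":[[0,0,0],[0,0,0],[0,0,-5],[0,0,-15],[0,0,-40],[0,0,-80],[0,0,-110],[0,0,-130],[0,0,-130],[0,0,-130]],"delta_rot":[[0,0,0],[0,0,0],[0,0,0],[0,0,0],[0,0,0],[0,0,0],[0,0,0],[0,0,0],[0,0,0],[0,0,0]],"gripper":[-1,-1,-1,-1,-1,-1,-1,-1,-1,-1]}';  python3 plan.py .552 -.356 .20 78.4
```

```text
time: 18.7
position: [0.5937, -0.0039, 0.0717]
tool_rot: [0.775, 0.632, -0.001, -0.001]
ft_force: [-1.4, 0.4, 5.5]
grip_width: 0.0298
grip_force: 35.0
time: 19.7
position: [0.5946, -0.0041, 0.2013]
tool_rot: [0.775, 0.632, 0.0, 0.0]
ft_force: [-0.6, 0.3, -2.3]
grip_width: 0.0298
grip_force: 35.0
dp [-353.3, 29.2, 1.4] rot [0.001, 0.0, -0.0] t 19.7
```

```bash
python3 -m jog '{"dp":[[-30,3,0],[-80,7,0],[-130,11,0],[-180,15,0],[-230,19,0],[-280,23,0],[-320,27,0],[-345,29,0],[-353,29,0],[-353,29,0],[-353,29,0],[-353,29,0]],"delta_rot":[[0,0,0],[0,0,0],[0,0,0],[0,0,0],[0,0,0],[0,0,0],[0,0,0],[0,0,0],[0,0,0],[0,0,0],[0,0,0],[0,0,0]],"gripper":[-1,-1,-1,-1,-1,-1,-1,-1,-1,-1,-1,-1]}'; python3 - <<'E'
from h import *
snap('scene')
print([d['rect'] for d in robot.search_frame('tray','scene')][:1])
E
python3 plan.py .552 -.356 .048 78.4
```

```text
time: 20.9
position: [0.552, -0.3535, 0.2008]
tool_rot: [0.774, 0.633, 0.0, -0.001]
ft_force: [0.3, -0.2, -2.8]
grip_width: 0.0297
grip_force: 35.0
[[253.7, 338.0, 293.2, 405.8]]
dp [-2.1, 0.2, 153.4] rot [-0.0, -0.001, 0.001] t 21.0
```

```bash
python3 - <<'E'
from h import *
im,_=snap('scene','s2.png'); im=im.astype(int)
m=((im[...,0]>150)&(im[...,1]<60)&(im[...,2]<60)).astype('uint8')
n,l,s,c=cv2.connectedComponentsWithStats(m); print(s[1:][s[1:,4]>500])
a=cv2.cvtColor(cv2.imread('pics/scene0.png'),cv2.COLOR_BGR2RGB).astype(int);m=((a[...,0]>150)&(a[...,1]<60)&(a[...,2]<60)).astype('uint8')
n,l,s,c=cv2.connectedComponentsWithStats(m); print(s[1:][s[1:,4]>500])
E
```

```text
[[  94  306   52   89 1077]]
[[  94  267  143  132 1683]]
```

View pics/s2.png

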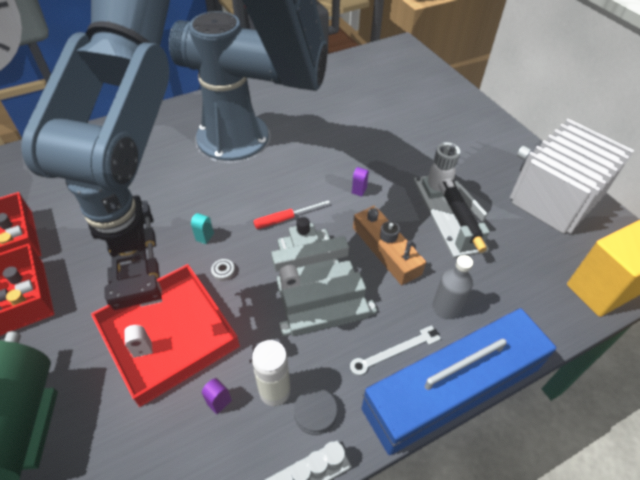

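The tray has not moved and the first bracket stands in it at (137,340). R is still in the vise at (289,274), so I lower the second bracket.

```bash
python3 -m jog '{"dp":[[0,0,35],[0,0,75],[0,0,110],[0,0,135],[0,0,147],[0,0,152],[0,0,154],[0,0,155],[0,0,155],[0,0,155]],"delta_rot":[[0,0,0],[0,0,0],[0,0,0],[0,0,0],[0,0,0],[0,0,0],[0,0,0],[0,0,0],[0,0,0],[0,0,0]],"gripper":[-1,-1,-1,-1,-1,-1,-1,-1,-1,-1]}'; python3 -m jog '{"dp":[[0,0,0],[0,0,0],[0,0,0],[0,0,0],[0,0,0],[0,0,-20],[0,0,-65],[0,0,-110],[0,0,-150],[0,0,-150]],"delta_rot":[[0,0,0],[0,0,0],[0,0,0],[0,0,0],[0,0,0],[0,0,0],[0,0,0],[0,0,0],[0,0,0],[0,0,0]],"gripper":[0.5,0.5,0.5,0.5,0.5,0.5,0.5,0.5,0.5,0.5]}';python3 plan.py .576 -.088 .20 78.4
```

```text
time: 22.05
position: [0.5525, -0.3563, 0.0476]
tool_rot: [0.775, 0.632, 0.0, 0.001]
ft_force: [0.2, 0.4, -1.7]
grip_width: 0.0296
grip_force: 35.0
time: 23.05
position: [0.5553, -0.3586, 0.2036]
tool_rot: [0.775, 0.632, 0.001, 0.007]
ft_force: [-0.0, -0.9, 0.7]
grip_width: 0.0655
grip_force: 0.0
dp [269.2, -34.2, 1.3] rot [0.012, 0.007, -0.0] t 23.05
```

```bash
python3 -m jog '{"dp":[[30,-4,0],[80,-10,0],[130,-16,0],[180,-22,0],[230,-27,0],[258,-31,0],[268,-31,0],[268,-31,0],[268,-31,0]],"delta_rot":[[0,0,0],[0,0,0],[0,0,0],[0,0,0],[0,0,0],[0,0,0],[0,0,0],[0,0,0],[0,0,0]],"gripper":[0.5,0.5,0.5,0.5,0.5,0.5,0.5,0.5,0.5]}';python3 - <<'E'
from h import *
im,mt=snap('wrist','w4.png'); print(np.round(mt[1],4).tolist())
print([(np.round(d['rect']).astype(int).tolist(),round(d['score'],2)) for d in robot.search_frame('bracket0','wrist')])
E
python3 plan.py .576 -.088 .071 78.4
```

```text
time: 23.95
position: [0.5757, -0.0881, 0.1961]
tool_rot: [0.775, 0.632, -0.0, 0.0]
ft_force: [-0.5, 0.3, -0.7]
grip_width: 0.0651
grip_force: 0.0
[[0.9795, -0.1941, -0.0544, 0.5907], [-0.2016, -0.9427, -0.2658, -0.0154], [0.0003, 0.2713, -0.9625, 0.3583], [0.0, 0.0, 0.0, 1.0]]
[([304, 194, 339, 251], 0.72), ([498, 0, 534, 141], 0.58)]
dp [0.9, 0.2, 125.2] rot [0.0, 0.001, -0.002] t 24.05
```

```bash
python3 -m jog '{"dp":[[4,0,35],[4,0,75],[4,0,102],[4,0,117],[4,0,123],[4,0,125],[4,0,125],[4,0,125],[4,0,125],[4,0,125],[4,0,125],[4,0,125]],"delta_rot":[[0,0,0],[0,0,0],[0,0,0],[0,0,0],[0,0,0],[0,0,0],[0,0,0],[0,0,0],[0,0,0],[0,0,0],[0,0,0],[0,0,0]],"gripper":[0.5,0.5,0.5,0.5,0.5,0.5,-1,-1,-1,-1,-1,-1]}' 35;python3 -m jog '{"dp":[[0,0,0],[0,0,0],[0,0,-5],[0,0,-15],[0,0,-40],[0,0,-80],[0,0,-110],[0,0,-130],[0,0,-130],[0,0,-130]],"delta_rot":[[0,0,0],[0,0,0],[0,0,0],[0,0,0],[0,0,0],[0,0,0],[0,0,0],[0,0,0],[0,0,0],[0,0,0]],"gripper":[-1,-1,-1,-1,-1,-1,-1,-1,-1,-1]}';  python3 plan.py .556 -.292 .20 78.4; python3 - <<'E'
from h import *
snap('scene')
print([d['rect'] for d in robot.search_frame('tray','scene')][:1])
print([(np.round(d['rect']).astype(int).tolist(),round(d['score'],2)) for d in robot.search_frame('bracket0','scene')])
E
```

```text
time: 25.25
position: [0.5766, -0.083, 0.0717]
tool_rot: [0.775, 0.632, 0.0, 0.0]
ft_force: [0.2, 0.1, 1.5]
grip_width: 0.0293
grip_force: 35.0
time: 26.25
position: [0.5758, -0.0829, 0.2012]
tool_rot: [0.775, 0.632, -0.0, -0.0]
ft_force: [-0.2, 0.8, -3.7]
grip_width: 0.0296
grip_force: 35.0
dp [-208.8, 22.8, 1.2] rot [-0.001, -0.0, -0.001] t 26.25
[[89.4, 263.9, 237.4, 406.3]]
[([194, 213, 212, 242], 0.85), ([153, 312, 177, 347], 0.84), ([353, 170, 366, 196], 0.79), ([198, 379, 230, 415], 0.69), ([276, 241, 298, 261], 0.55)]
```

```bash
python3 -m jog '{"dp":[[-30,4,0],[-80,9,0],[-130,15,0],[-175,20,0],[-200,23,0],[-209,23,0],[-209,23,0],[-209,23,0],[-209,23,0]],"delta_rot":[[0,0,0],[0,0,0],[0,0,0],[0,0,0],[0,0,0],[0,0,0],[0,0,0],[0,0,0],[0,0,0]],"gripper":[-1,-1,-1,-1,-1,-1,-1,-1,-1]}';python3 -m jog '{"dp":[[0,0,35],[0,0,75],[0,0,110],[0,0,135],[0,0,147],[0,0,152],[0,0,153],[0,0,154],[0,0,154],[0,0,154]],"delta_rot":[[0,0,0],[0,0,0],[0,0,0],[0,0,0],[0,0,0],[0,0,0],[0,0,0],[0,0,0],[0,0,0],[0,0,0]],"gripper":[-1,-1,-1,-1,-1,-1,-1,-1,-1,-1]}'; python3 -m jog '{"dp":[[0,0,0],[0,0,0],[0,0,0],[0,0,0],[0,0,0],[0,0,-20],[0,0,-65],[0,0,-110],[0,0,-150],[0,0,-150]],"delta_rot":[[0,0,0],[0,0,0],[0,0,0],[0,0,0],[0,0,0],[0,0,0],[0,0,0],[0,0,0],[0,0,0],[0,0,0]],"gripper":[0.5,0.5,0.5,0.5,0.5,0.5,0.5,0.5,0.5,0.5]}';python3 plan.py .49 .15 .25 -11.6
```

```text
time: 27.3
position: [0.5567, -0.2902, 0.2009]
tool_rot: [0.775, 0.633, 0.0, -0.001]
ft_force: [0.6, -0.5, -2.5]
grip_width: 0.0301
grip_force: 35.0
time: 28.3
position: [0.5573, -0.2929, 0.0485]
tool_rot: [0.775, 0.632, 0.0, 0.001]
ft_force: [-0.5, 0.8, -2.8]
grip_width: 0.0296
grip_force: 35.0
time: 29.3
position: [0.5603, -0.2949, 0.2042]
tool_rot: [0.775, 0.632, 0.002, 0.007]
ft_force: [-0.1, -1.4, 0.3]
grip_width: 0.0653
grip_force: 0.0
dp [421.4, -157.9, -50.3] rot [0.015, -0.005, 1.57] t 29.3
```

```bash
python3 - <<'E'
from h import *
def tri(a,b):
    A=[];B=[]
    for n,p in (('scene',a),('side',b)):
        m,T=cam(n); d=T[:3,:3]@np.array([(p[0]-m['cx'])/m['fx'],(p[1]-m['cy'])/m['fy'],1]); d/=np.linalg.norm(d); P=np.eye(3)-np.outer(d,d); A.append(P); B.append(P@T[:3,3])
    return np.linalg.lstsq(np.vstack(A),np.hstack(B),rcond=None)[0]
print('chuck top',tri((448,150),(206,321)),'grip tip',tri((480,243),(170,287)),'cs',tri((373,211),(293,287)))
E
python3 plan.py .49 .16 .20 6
```

```text
chuck top [0.46118002 0.39262813 0.14571098] grip tip [0.68231915 0.33774085 0.0649835 ] cs [0.4948426  0.16709971 0.07518469]
dp [431.5, -160.5, -0.4] rot [0.015, -0.003, 1.263] t 29.3
```

```bash
python3 -m jog '{"dp":[[40,-15,0],[85,-31,0],[130,-48,0],[175,-65,0],[220,-82,0],[265,-99,0],[310,-116,0],[355,-133,0],[400,-150,0],[431,-160,0],[431,-160,0],[431,-160,0]],"delta_rot":[[0,0,0.12],[0,0,0.25],[0,0,0.38],[0,0,0.5],[0,0,0.63],[0,0,0.76],[0,0,0.88],[0,0,1.0],[0,0,1.13],[0,0,1.265],[0,0,1.265],[0,0,1.265]],"gripper":[0.5,0.5,0.5,0.5,0.5,0.5,0.5,0.5,0.5,0.5,0.5,0.5]}';python3 -m jog '{"dp":[[0,0,0],[0,0,0],[0,0,0]],"delta_rot":[[0,0,0],[0,0,0],[0,0,0]],"gripper":[0.5,0.5,0.5]}';python3 - <<'E'
from h import *
im,mt=snap('wrist','w5.png'); np.save('mt5.npy',mt[1])
print(robot.get_obs()['position'])
for t in ['countersink','hole_saw','twist_drill','chuck']: print(t,[(np.round(d['rect']).astype(int).tolist(),round(d['score'],2)) for d in robot.search_frame(t,'wrist')][:3])
E
```

```text
time: 30.5
position: [0.4863, 0.1624, 0.1968]
tool_rot: [0.999, 0.053, -0.001, 0.0]
ft_force: [-0.5, 0.6, -0.8]
grip_width: 0.0653
grip_force: 0.0
time: 30.8
position: [0.4872, 0.1608, 0.1973]
tool_rot: [0.999, 0.051, -0.0, 0.0]
ft_force: [0.1, -0.1, -0.0]
grip_width: 0.0653
grip_force: 0.0
[0.48719976 0.16093416 0.19729636]
countersink [([304, 197, 332, 229], 0.56)]
hole_saw [([294, 113, 343, 166], 0.56)]
twist_drill [([314, 32, 331, 66], 0.58)]
chuck [([2, 4, 194, 280], 0.75)]
```

View pics/w5.png

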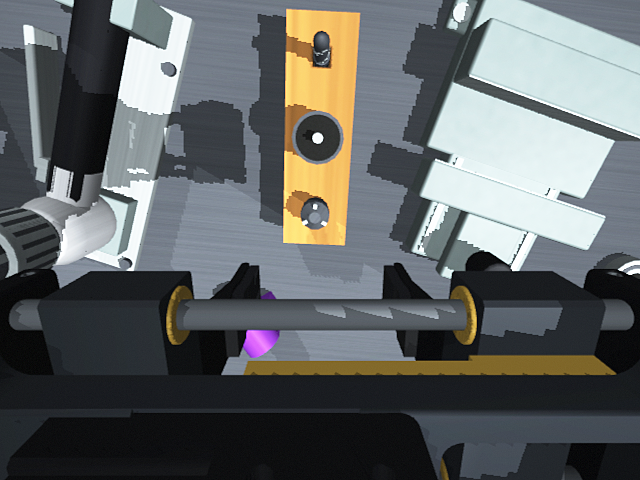

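The countersink head is at (315,213), the hole saw at (317,138), the twist drill tip at (321,38) and the drill's chuck at the left edge near (25,240).

```bash
python3 - <<'E'
from h import *
mt=(robot.camera_model('wrist'),np.load('mt5.npy'))
for n,p,z in [('cs',(315,213),.074),('cs tip',(316,212),.082),('c1',(284,243),.05),('c2',(345,245),.05),('c3',(287,10),.05),('c4',(360,12),.05),('chuckc',(20,237),.14)]:
    print(n,np.round(ray(p,z,mt),4))
E
```

```text
cs [0.4963 0.167  0.074 ]
cs tip [0.499  0.1663 0.082 ]
c1 [0.4578 0.1942 0.05  ]
c2 [0.4618 0.1346 0.05  ]
c3 [0.6574 0.206  0.05  ]
c4 [0.662  0.1465 0.05  ]
chuckc [0.4737 0.3685 0.14  ]
```

```bash
python3 plan.py .4955 .1667 .056 6
```

```text
dp [8.9, -4.2, 141.4] rot [0.0, -0.0, -0.003] t 31.05
```

```bash
python3 -m jog '{"dp":[[9,-4,0],[9,-4,35],[9,-4,75],[9,-4,110],[9,-4,130],[9,-4,138],[9,-4,141],[9,-4,141],[9,-4,141],[9,-4,141],[9,-4,141],[9,-4,141]],"delta_rot":[[0,0,0],[0,0,0],[0,0,0],[0,0,0],[0,0,0],[0,0,0],[0,0,0],[0,0,0],[0,0,0],[0,0,0],[0,0,0],[0,0,0]],"gripper":[0.5,0.5,0.5,0.5,0.5,0.5,0.5,0.5,-1,-1,-1,-1]}' 30;python3 -m jog '{"dp":[[0,0,0],[0,0,0],[0,0,0],[0,0,0],[0,0,0],[0,0,0]],"delta_rot":[[0,0,0],[0,0,0],[0,0,0],[0,0,0],[0,0,0],[0,0,0]],"gripper":[-1,-1,-1,-1,-1,-1]}'; python3 plan.py .4955 .1667 .056 6
```

```text
time: 32.25
position: [0.4958, 0.1669, 0.057]
tool_rot: [0.999, 0.051, 0.001, -0.0]
ft_force: [-0.0, 0.6, -0.0]
grip_width: 0.041
grip_force: 0.0
time: 32.85
position: [0.4956, 0.1669, 0.0565]
tool_rot: [0.999, 0.051, 0.0, -0.0]
ft_force: [0.8, 0.2, 2.1]
grip_width: 0.025
grip_force: 30.0
dp [-0.1, 0.2, 0.5] rot [-0.0, -0.0, -0.002] t 32.85
```

```bash
python3 -m jog '{"dp":[[0,0,-10],[0,0,-25],[0,0,-50],[0,0,-90],[0,0,-140],[0,0,-190],[0,0,-215],[-20,-30,-215],[-45,-80,-215],[-55,-130,-215],[-55,-180,-215],[-55,-210,-215]],"delta_rot":[[0,0,0],[0,0,0],[0,0,0],[0,0,0],[0,0,0],[0,0,0],[0,0,0],[0,0,0],[0,0,0],[0,0,0],[0,0,0],[0,0,0]],"gripper":[-1,-1,-1,-1,-1,-1,-1,-1,-1,-1,-1,-1]}';python3 -m jog '{"dp":[[0,0,0],[0,0,0],[0,0,0],[0,0,0]],"delta_rot":[[0,0,0],[0,0,0],[0,0,0],[0,0,0]],"gripper":[-1,-1,-1,-1]}';python3 - <<'E'
from h import *
im,mt=snap('wrist','w6.png'); np.save('mt6.npy',mt[1])
print(robot.get_obs()['position'],robot.get_obs()['q'])
for t in ['chuck','jaw0','countersink']: print(t,[(np.round(d['rect']).astype(int).tolist(),round(d['score'],2)) for d in robot.search_frame(t,'wrist')][:3])
E
```

```text
time: 34.05
position: [0.4174, 0.3723, 0.2718]
tool_rot: [0.999, 0.052, -0.0, -0.0]
ft_force: [1.0, -0.4, -1.8]
grip_width: 0.0253
grip_force: 30.0
time: 34.45
position: [0.4193, 0.3687, 0.2713]
tool_rot: [0.999, 0.05, -0.0, 0.0]
ft_force: [-0.1, -0.9, -1.5]
grip_width: 0.0249
grip_force: 30.0
[0.41947105 0.3688152  0.27139742] [ 5.21284283e-01  3.82922558e-01  1.54171160e+00 -2.26415895e-04
  1.21751406e+00  1.99134226e+00]
chuck [([256, 0, 405, 217], 0.78), ([558, 0, 638, 230], 0.33), ([298, 247, 350, 300], 0.25)]
jaw0 [([298, 181, 316, 198], 0.61), ([271, 166, 285, 190], 0.51), ([292, 152, 309, 167], 0.42)]
countersink [([298, 245, 348, 299], 0.56)]
```

View pics/w6.png

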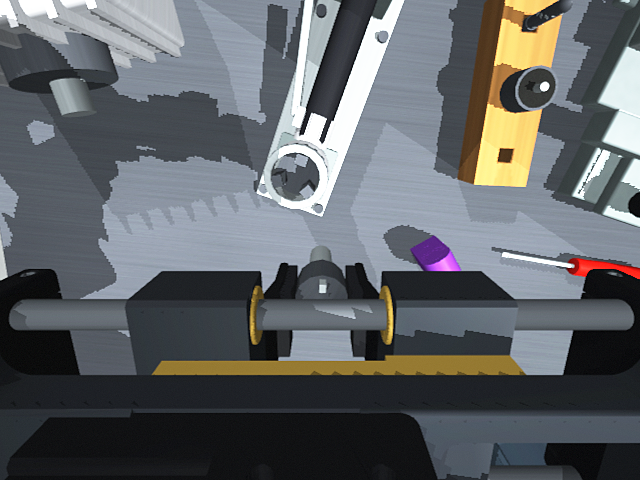

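The bit is held upright, the chuck ring is centred near (297,177) with its jaws open, and the grip runs up and to the right.

```bash
python3 - <<'E'
import cv2
im=cv2.imread('pics/w6.png')[120:230,240:360]; cv2.imwrite('pics/w6c.png',cv2.resize(im,None,fx=5,fy=5,interpolation=cv2.INTER_CUBIC))
E
```

```text
(no output)
```

View pics/w6c.png

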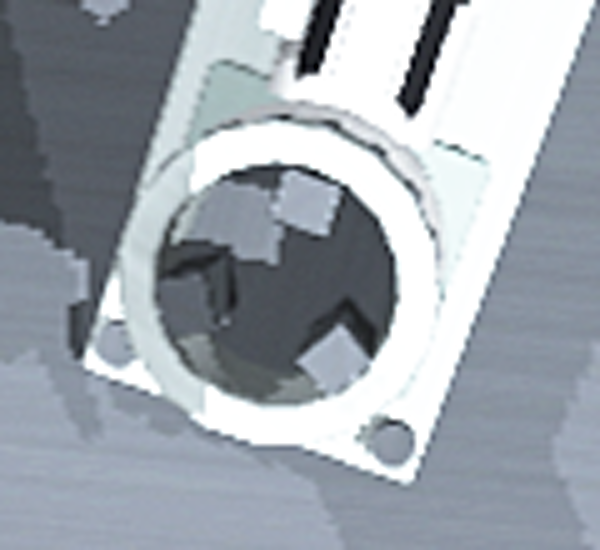

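```bash
python3 - <<'E'
from h import *
mt=(robot.camera_model('wrist'),np.load('mt6.npy'))
a,b=[ray(p,.008,mt) for p in [(257,193),(322.4,216.6)]]
y=(a-b)/np.linalg.norm(a-b); x=np.array([y[1],-y[0],0]); print('w',np.linalg.norm(a-b),'yaw',np.degrees(np.arctan2(x[1],x[0])),'axis',(a+b)/2+.055*x)
for z in (.13,.135,.14): print(z,ray((296.2,177),z,mt), ray((295.2,176.6),z,mt))
for n,p in (('scene',(448,150)),('side',(206,321))): print(n,[np.round(ray(p,z,cam(n)),4).tolist() for z in (.135,.14,.145)])
print(proj([.0,0,0],cam('scene')), [np.round(proj(q,mt),1).tolist() for q in ([.4195,.3688,.222],[.4195,.3688,.29])])
for c in ('scene','side'): snap(c,c+'7.png')
E
python3 -c "
import cv2
a=cv2.imread('pics/scene0.png')[125:205,400:500];b=cv2.imread('pics/side0.png')[300:380,160:260]
import numpy as np
cv2.imwrite('pics/cc.png',np.hstack([cv2.resize(i,(400,320),interpolation=2) for i in (a,b)]))"
```

```text
w 0.09007092406274439 yaw -14.528765174095025 axis [0.45717595 0.3938394  0.008     ]
0.13 [0.45579814 0.3950304  0.13      ] [0.45606645 0.39596354 0.13      ]
0.135 [0.45641228 0.39472207 0.135     ] [0.45667616 0.39563984 0.135     ]
0.14 [0.45702641 0.39441374 0.14      ] [0.45728587 0.39531614 0.14      ]
scene [[0.4526, 0.4033, 0.135], [0.4568, 0.3988, 0.14], [0.461, 0.3942, 0.145]]
side [[0.4713, 0.3858, 0.135], [0.4662, 0.3887, 0.14], [0.4611, 0.3915, 0.145]]
[231.41898074 135.90426037] [[320.9, 250.8], [320.9, 298.0]]
```

View pics/cc.png

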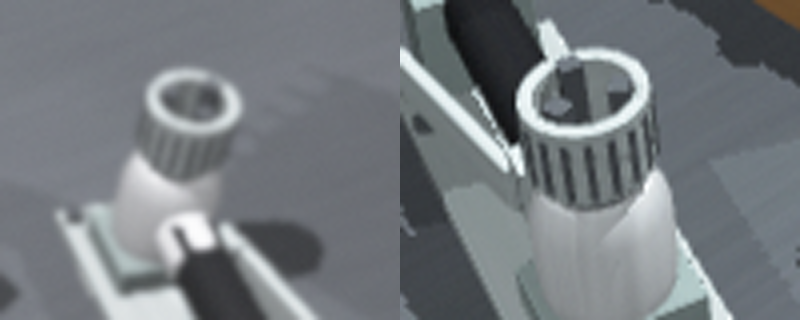

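```bash
python3 plan.py .457 .3943 .20 6
```

```text
dp [39.8, -20.7, 71.5] rot [-0.0, -0.0, -0.003] t 34.75
```

```bash
python3 -m jog '{"dp":[[15,-8,0],[30,-16,0],[40,-21,0],[40,-21,20],[40,-21,45],[40,-21,60],[40,-21,65],[40,-21,65],[40,-21,65],[40,-21,65]],"delta_rot":[[0,0,0],[0,0,0],[0,0,0],[0,0,0],[0,0,0],[0,0,0],[0,0,0],[0,0,0],[0,0,0],[0,0,0]],"gripper":[-1,-1,-1,-1,-1,-1,-1,-1,-1,-1]}'; python3 plan.py .457 .3943 .16 6;python3 - <<'E'
from h import *
im,mt=snap('wrist','w8.png');snap('side','side8.png')
a=cv2.imread('pics/w8.png')[150:270,260:380];b=cv2.imread('pics/side8.png')[240:360,150:270]
cv2.imwrite('pics/cc8.png',np.hstack([cv2.resize(i,(400,400),interpolation=2) for i in (a,b)]))
E
```

```text
time: 35.75
position: [0.4576, 0.3956, 0.2076]
tool_rot: [0.999, 0.051, 0.001, -0.001]
ft_force: [-0.1, -0.8, -2.5]
grip_width: 0.0249
grip_force: 30.0
dp [-0.8, 1.3, 47.6] rot [-0.001, -0.002, -0.002] t 35.75
```

View pics/cc8.png

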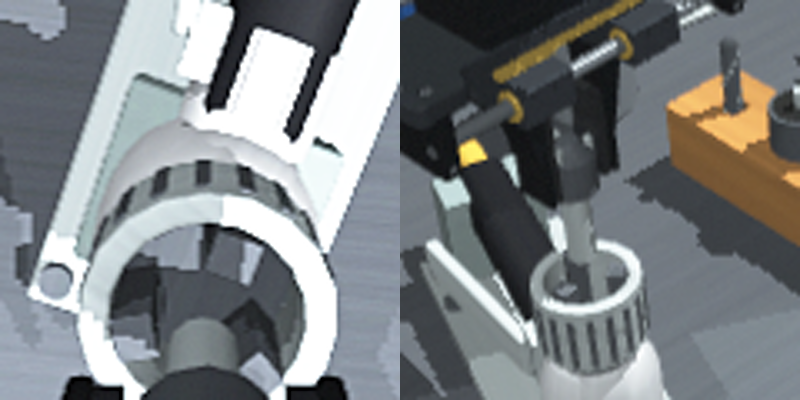

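The bit's shank is centred over the bore in both views (shank at 207 against a ring centre of 208 in the crop). I lower it slowly.

```bash
python3 -m jog '{"dp":[[0,0,10],[0,0,20],[0,0,30],[0,0,38],[0,0,44],[0,0,48],[0,0,50],[0,0,52],[0,0,52]],"delta_rot":[[0,0,0],[0,0,0],[0,0,0],[0,0,0],[0,0,0],[0,0,0],[0,0,0],[0,0,0],[0,0,0]],"gripper":[-1,-1,-1,-1,-1,-1,-1,-1,-1]}'
```

```text
time: 36.75
position: [0.4575, 0.3952, 0.1564]
tool_rot: [0.999, 0.052, 0.001, -0.0]
ft_force: [-1.6, -2.2, 6.5]
grip_width: 0.0247
grip_force: 30.0
```

```bash
python3 -m jog '{"dp":[[0,0,1],[0,0,2],[0,0,3],[0,0,3]],"delta_rot":[[0,0,0],[0,0,0],[0,0,0],[0,0,0]],"gripper":[-1,-1,-1,-1]}'
```

```text
time: 37.15
position: [0.4589, 0.3958, 0.1561]
tool_rot: [0.999, 0.052, 0.003, -0.001]
ft_force: [-2.7, -3.0, 18.7]
grip_width: 0.0253
grip_force: 30.0
```

```bash
python3 -m jog '{"dp":[[0,0,-4],[0,0,-4],[0,0,-4],[0,0,-4],[0,0,-4],[0,0,-4],[0,0,-4],[0,0,-4],[0,0,-15],[0,0,-40],[0,0,-80],[0,0,-80]],"delta_rot":[[0,0,0],[0,0,0],[0,0,0],[0,0,0],[0,0,0],[0,0,0],[0,0,0],[0,0,0],[0,0,0],[0,0,0],[0,0,0],[0,0,0]],"gripper":[-1,-1,0.7,0.7,0.7,0.7,0.7,0.7,0.7,0.7,0.7,0.7]}'; python3 - <<'E'
from h import *
print(robot.get_obs()['q'])
im,mt=snap('wrist','w9.png'); snap('side','side9.png'); snap('scene','scene9.png')
a=cv2.imread('pics/w9.png')[170:290,260:380];b=cv2.imread('pics/side9.png')[240:360,150:270]
cv2.imwrite('pics/cc9.png',np.hstack([cv2.resize(i,(400,400),interpolation=2) for i in (a,b)]))
E
python3 plan.py .457 .3943 .22 6
```

```text
time: 38.35
position: [0.4603, 0.3973, 0.2379]
tool_rot: [0.999, 0.051, 0.006, -0.003]
ft_force: [0.7, -0.2, 0.6]
grip_width: 0.0738
grip_force: 0.0
[5.28493471e-01 4.82497457e-01 1.46981132e+00 5.13771303e-05
 1.17620404e+00 1.99625531e+00]
dp [0.3, 0.7, 11.8] rot [-0.0, -0.0, -0.002] t 38.5
```

View pics/cc9.png

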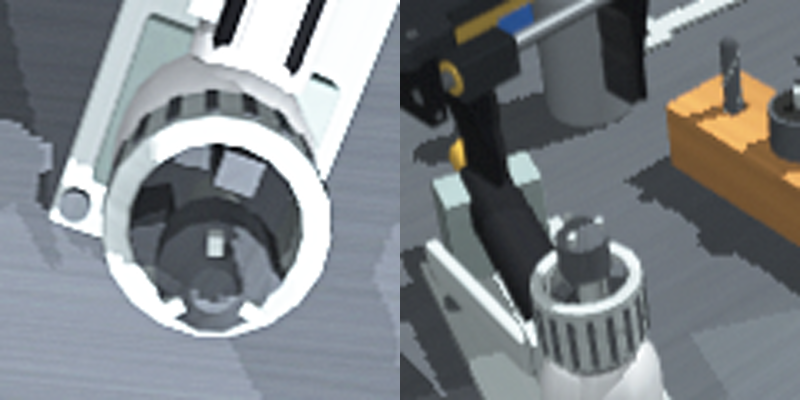

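```bash
python3 -m jog '{"dp":[[0,0,0],[0,0,0],[0,0,0],[0,0,0],[0,0,0],[0,0,0],[0,0,0],[0,0,0],[0,0,0],[0,0,0],[0,0,0],[0,0,0]],"delta_rot":[[0,0,-0.15],[0,0,-0.3],[0,0,-0.45],[0,0,-0.6],[0,0,-0.75],[0,0,-0.9],[0,0,-1.05],[0,0,-1.2],[0,0,-1.35],[0,0,-1.5],[0,0,-1.65],[0,0,-1.8]],"gripper":[1,1,1,1,1,1,1,1,1,1,1,1]}';python3 -m jog '{"dp":[[0,0,0],[0,0,0]],"delta_rot":[[0,0,0],[0,0,0]],"gripper":[1,1]}'; python3 plan.py .457 .3945 .124 108
```

```text
time: 39.7
position: [0.4558, 0.3945, 0.2296]
tool_rot: [0.578, 0.816, -0.002, -0.001]
ft_force: [-0.6, 0.4, -0.1]
grip_width: 0.0871
grip_force: 0.0
time: 39.9
position: [0.4562, 0.3948, 0.2303]
tool_rot: [0.582, 0.813, -0.001, -0.0]
ft_force: [0.5, -0.7, 0.1]
grip_width: 0.087
grip_force: 0.0
dp [-0.5, 0.9, 106.3] rot [-0.002, 0.0, 0.015] t 39.9
```

```bash
python3 -m jog '{"dp":[[0,1,30],[0,1,60],[0,1,85],[0,1,98],[0,1,104],[0,1,106],[0,1,106],[0,1,106],[0,1,106],[0,1,106],[0,1,106],[0,1,106]],"delta_rot":[[0,0,0],[0,0,0],[0,0,0],[0,0,0],[0,0,0],[0,0,0],[0,0,0],[0,0,0],[0,0,0],[0,0,0],[0,0,0],[0,0,0]],"gripper":[1,1,1,1,1,1,1,-1,-1,-1,-1,-1]}' 50;python3 -m jog '{"dp":[[0,0,0],[0,0,0],[0,0,0]],"delta_rot":[[0,0,0],[0,0,0],[0,0,0]],"gripper":[-1,-1,-1]}'; python3 plan.py .457 .3945 .124 108
```

```text
time: 41.1
position: [0.4575, 0.3954, 0.1256]
tool_rot: [0.581, 0.814, -0.0, -0.0]
ft_force: [-1.0, -0.1, 1.9]
grip_width: 0.0555
grip_force: 50.1
time: 41.4
position: [0.4575, 0.3954, 0.1256]
tool_rot: [0.581, 0.814, -0.0, -0.0]
ft_force: [-1.9, -1.2, 4.2]
grip_width: 0.0555
grip_force: 50.0
dp [-0.7, -0.7, 1.6] rot [-0.001, -0.0, 0.018] t 41.4
```

Gripped at 55.5 mm, which matches the 56 mm sleeve. Turning clockwise (+z of the tool) now.

```bash
python3 -m jog '{"dp":[[0,0,0],[0,0,0],[0,0,0],[0,0,0],[0,0,0],[0,0,0],[0,0,0],[0,0,0],[0,0,0],[0,0,0],[0,0,0],[0,0,0]],"delta_rot":[[0,0,0.12],[0,0,0.25],[0,0,0.38],[0,0,0.5],[0,0,0.63],[0,0,0.76],[0,0,0.9],[0,0,1.05],[0,0,1.2],[0,0,1.35],[0,0,1.5],[0,0,1.6]],"gripper":[-1,-1,-1,-1,-1,-1,-1,-1,-1,-1,-1,-1]}';python3 -c "
from rig import robot;o=robot.get_obs();print(o['q'],o['moment'])"
```

```text
time: 42.6
position: [0.4578, 0.3952, 0.1256]
tool_rot: [0.989, 0.149, 0.0, 0.0]
ft_force: [-1.6, -1.0, 3.0]
grip_width: 0.0555
grip_force: 50.0
[ 5.27921522e-01  6.22213869e-01  1.57049445e+00 -7.48233003e-04
  9.49099250e-01  1.80007823e+00] [-0.09568704  0.29341949  0.15209748]
```

```bash
python3 -m jog '{"dp":[[0,0,0],[0,0,0],[0,0,0],[0,0,0],[0,0,0]],"delta_rot":[[0,0,0.1],[0,0,0.2],[0,0,0.3],[0,0,0.36],[0,0,0.36]],"gripper":[-1,-1,-1,-1,-1]}';python3 -c "
from rig import robot;o=robot.get_obs();print(o['q'][5],o['moment'])"
```

```text
time: 43.1
position: [0.4578, 0.3951, 0.1256]
tool_rot: [1.0, -0.028, 0.0, 0.0]
ft_force: [-1.5, -2.5, 5.0]
grip_width: 0.0553
grip_force: 50.0
2.1553944806050778 [-0.19886562  0.28128879  0.04413557]
```

```bash
for i in 1 2 3 ; do python3 -m jog '{"dp":[[0,0,0],[0,0,0],[0,0,0]],"delta_rot":[[0,0,0.05],[0,0,0.1],[0,0,0.1]],"gripper":[-1,-1,-1]}' | grep -E 'force|width' | tr '\n' ' ';python3 -c "
from rig import robot;o=robot.get_obs();print(o['q'][5],o['moment'],o['position'])"; done
```

```text
ft_force: [-1.9, -3.0, 5.7] grip_width: 0.0557 grip_force: 50.0 2.254287274212437 [-0.24505651  0.28569844  0.13537115] [0.45778432 0.39511562 0.12559416]
ft_force: [-1.0, -3.3, 5.6] grip_width: 0.0558 grip_force: 50.0 2.3537479931437706 [-0.28656906  0.2768409   0.27674131] [0.45778046 0.3950982  0.12558839]
ft_force: [-1.6, -3.5, 5.2] grip_width: 0.0554 grip_force: 50.0 2.453404237183093 [-0.33160185  0.22607055  0.41886585] [0.45776713 0.39506426 0.12559175]
```

```bash
for i in 1 2 ; do python3 -m jog '{"dp":[[0,0,0],[0,0,0],[0,0,0]],"delta_rot":[[0,0,0.05],[0,0,0.08],[0,0,0.08]],"gripper":[-1,-1,-1]}' | grep -E 'force|width' | tr '\n' ' ';python3 -c "
from rig import robot;o=robot.get_obs();print(o['q'][5],o['moment'],o['position'])"; done
```

```text
ft_force: [-1.9, -3.2, 5.7] grip_width: 0.0555 grip_force: 50.0 2.5325839161255677 [-0.25688209  0.24790142  0.55590846] [0.45773016 0.3950598  0.12558726]
ft_force: [-1.5, -3.2, 5.0] grip_width: 0.0555 grip_force: 50.0 2.612288115312496 [-0.29961536  0.23100356  0.55775998] [0.4577472  0.39504426 0.12557196]
```

```bash
for i in 1 2 ; do python3 -m jog '{"dp":[[0,0,0],[0,0,0],[0,0,0]],"delta_rot":[[0,0,0.0],[0,0,0.08],[0,0,0.08]],"gripper":[-1,-1,-1]}' 60 | grep -E 'force|width' | tr '\n' ' ';python3 -c "
from rig import robot;o=robot.get_obs();print(o['q'][5],o['moment'],o['position'])"; done
python3 - <<'E'
from h import *
snap('side','side10.png'); snap('scene')
print([(np.round(d['rect']).astype(int).tolist(),round(d['score'],2)) for d in robot.search_frame('bracket0','scene')])
E
```

```text
ft_force: [-3.2, -2.7, 5.4] grip_width: 0.0551 grip_force: 60.0 2.6929325787273126 [-0.28604103  0.21834207  0.6503643 ] [0.45770619 0.39499374 0.12556343]
ft_force: [1.8, -7.1, 4.6] grip_width: 0.0554 grip_force: 60.0 2.7705744824859746 [-0.83401419 -0.3233392   1.25177653] [0.45916691 0.3938937  0.12558744]
[([182, 306, 206, 334], 0.9), ([136, 333, 164, 366], 0.76), ([157, 314, 178, 344], 0.61), ([352, 167, 368, 198], 0.6), ([188, 215, 215, 241], 0.57)]
```

```bash
python3 -m jog '{"dp":[[0,0,0],[0,0,0],[0,0,0],[0,0,0],[0,0,0],[0,0,0],[0,0,-20],[0,0,-60],[0,0,-100],[0,0,-120],[0,0,-120]],"delta_rot":[[0,0,-0.02],[0,0,-0.02],[0,0,-0.02],[0,0,-0.02],[0,0,-0.02],[0,0,-0.02],[0,0,-0.02],[0,0,-0.02],[0,0,-0.05],[0,0,-0.1],[0,0,-0.1]],"gripper":[1,1,1,1,1,1,1,1,1,1,1]}' 25;  python3 plan.py .5792 .3699 .25 -14.5; python3 - <<'E'
from h import *
im,mt=snap('wrist','w11.png'); snap('side','side11.png')
a=cv2.imread('pics/w11.png')[0:270,150:490];b=cv2.imread('pics/side11.png')[240:390,130:280]
cv2.imwrite('pics/cc11.png',np.hstack([cv2.resize(a,(478,380),interpolation=2),cv2.resize(b,(320,380),interpolation=2)]))
E
```

```text
time: 46.45
position: [0.4599, 0.3969, 0.2494]
tool_rot: [0.959, -0.284, 0.003, -0.003]
ft_force: [-0.2, 0.5, 0.3]
grip_width: 0.0869
grip_force: 0.0
dp [114.7, -42.5, 0.2] rot [-0.007, -0.005, -0.324] t 46.45
```

View pics/cc11.png

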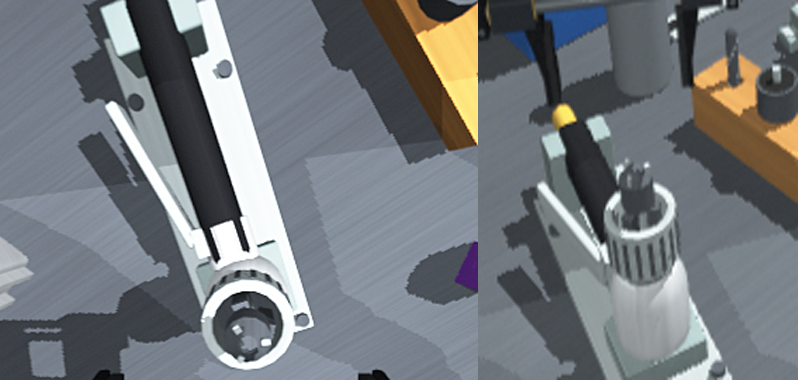

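The bit stands in the chuck with the jaws on it. The lever stands out on the left of the grip, and the support blocks sit well beyond the press point.

```bash
python3 -m jog '{"dp":[[30,-11,0],[75,-28,0],[115,-42,0],[115,-42,0],[115,-42,0],[115,-42,0],[115,-42,0]],"delta_rot":[[0,0,-0.12],[0,0,-0.24],[0,0,-0.324],[0,0,-0.324],[0,0,-0.324],[0,0,-0.324],[0,0,-0.324]],"gripper":[1,1,1,1,1,1,1]}';  python3 plan.py .5792 .3699 .05 -14.5; python3 - <<'E'
from h import *
im,mt=snap('wrist','w12.png')
ox,oy=np.array([.968,-.25]),np.array([.25,.968]); O=np.array([.5351,.3751])
for n,(x,y,z) in {'grip-16':(44,-16,60),'grip16':(44,16,60),'press43':(44,43,73),'hinge':(-30,20,73),'end':(78,50,73),'gripend':(100,0,78),'sqz':(44,6,60)}.items():
    p=proj([*(O+x/1000*ox+y/1000*oy),z/1000],mt); print(n,p.round()); cv2.circle(im,tuple(int(v) for v in p),3,(255,0,255),-1)
cv2.imwrite('pics/w12.png',im[...,::-1])
E
```

```text
time: 47.25
position: [0.5752, 0.3683, 0.2446]
tool_rot: [0.992, -0.126, -0.001, 0.0]
ft_force: [-0.6, -0.3, -0.1]
grip_width: 0.0871
grip_force: 0.0
dp [3.8, -2.7, 194.6] rot [0.001, 0.002, 0.001] t 47.25
grip-16 [339. 206.]
grip16 [309. 206.]
press43 [282. 208.]
hinge [306. 275.]
end [274. 175.]
gripend [325. 152.]
sqz [318. 206.]
```

View pics/w12.png

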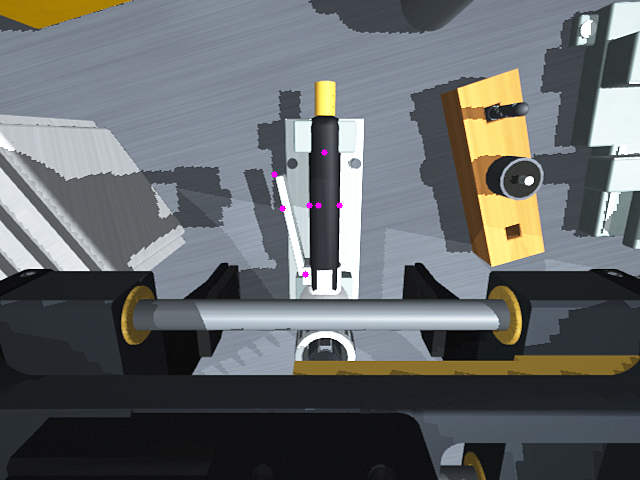

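```bash
python3 -m jog '{"dp":[[4,-3,20],[4,-3,60],[4,-3,105],[4,-3,145],[4,-3,175],[4,-3,190],[4,-3,195],[4,-3,195],[4,-3,195]],"delta_rot":[[0,0,0],[0,0,0],[0,0,0],[0,0,0],[0,0,0],[0,0,0],[0,0,0],[0,0,0],[0,0,0]],"gripper":[1,1,1,1,1,1,1,1,1]}'; python3 -m jog '{"dp":[[0,0,0],[0,0,0],[0,0,0],[0,0,0],[0,0,0],[0,0,0],[0,0,0],[0,0,0],[0,0,0],[0,0,0],[0,0,0],[0,0,0]],"delta_rot":[[0,0,0],[0,0,0],[0,0,0],[0,0,0],[0,0,0],[0,0,0],[0,0,0],[0,0,0],[0,0,0],[0,0,0],[0,0,0],[0,0,0]],"gripper":[-1,-1,-1,-1,-1,-1,-1,-1,-1,-1,-1,-1]}' 30
```

```text
time: 48.2
position: [0.583, 0.3706, 0.0524]
tool_rot: [0.992, -0.126, 0.002, -0.001]
ft_force: [-0.3, -0.3, 0.8]
grip_width: 0.0873
grip_force: 0.0
time: 49.4
position: [0.5835, 0.3685, 0.0514]
tool_rot: [0.992, -0.126, 0.002, 0.001]
ft_force: [4.4, -3.0, 3.3]
grip_width: 0.0434
grip_force: 30.0
```

```bash
python3 -m jog '{"dp":[[0,0,0],[0,0,0],[0,0,0],[0,0,0],[0,0,0],[0,0,0],[0,0,0],[0,0,0],[0,0,0],[0,0,-20],[0,0,-60],[0,0,-105]],"delta_rot":[[0,0,0],[0,0,0],[0,0,0],[0,0,0],[0,0,0],[0,0,0],[0,0,0],[0,0,0],[0,0,0],[0,0,0],[0,0,0],[0,0,0]],"gripper":[-1,1,1,1,1,1,1,1,1,1,1,1]}';python3 -m jog '{"dp":[[0,0,-50],[0,0,-90],[0,0,-90],[0,0,-90]],"delta_rot":[[0,0,0],[0,0,0],[0,0,0],[0,0,0]],"gripper":[1,1,1,1]}';python3 - <<'E'
from h import *
im,mt=snap('wrist','w13.png'); snap('scene','s13.png');snap('side','d13.png')
a=cv2.imread('pics/s13.png')[150:420,80:500];b=cv2.imread('pics/w13.png')[60:380,220:420];c=cv2.imread('pics/d13.png')[160:420,140:460]
z=np.zeros((600,800,3),np.uint8); z[:346,:538]=cv2.resize(a,(538,346)); z[:419,538:800]=cv2.resize(b,(262,419)); z[346:600,:313]=cv2.resize(c,(313,254)); cv2.imwrite('pics/fin.png',z)
E
```

```text
time: 50.6
position: [0.58, 0.3685, 0.154]
tool_rot: [0.992, -0.126, -0.003, 0.002]
ft_force: [1.2, 0.6, 0.5]
grip_width: 0.0871
grip_force: 0.0
time: 51.0
position: [0.5818, 0.3695, 0.2465]
tool_rot: [0.992, -0.126, 0.001, -0.0]
ft_force: [0.1, 0.0, -0.0]
grip_width: 0.0871
grip_force: 0.0
```

View pics/fin.png

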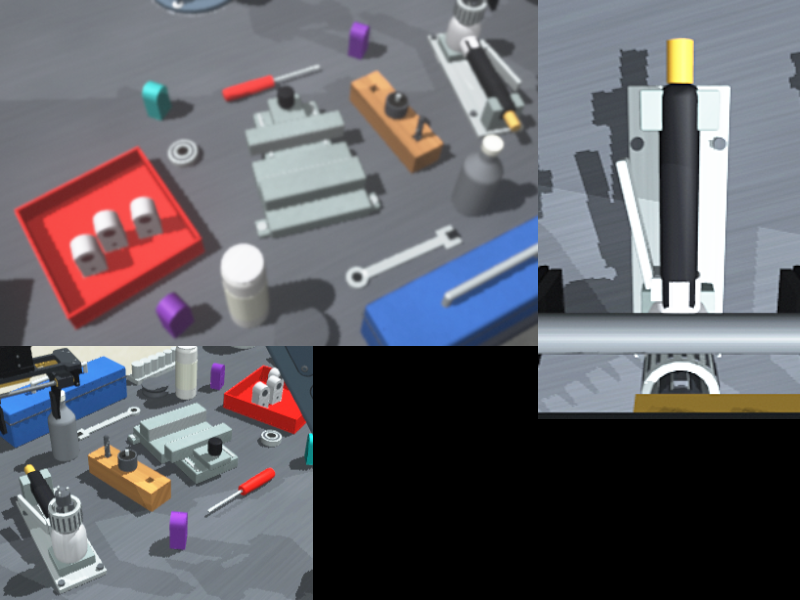

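Three brackets stand in the tray, the jaw is open and the lever has sprung back. The bit is in the tightened chuck, and the sleeve took torque up to the point where the fingers slipped.

```bash
python3 -c "
from rig import robot
print(robot.hand_in())"
```

```text
the job is handed in; nothing more can be done
None
```

The job is handed in, with no verdict shown: jaw slid to its stop, all three brackets in the tray, countersink bit seated and the sleeve turned until the fingers slipped on it, and the trigger squeezed and released (the sleeve angle was judged by torque, not measured).

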